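# Clear the bench magnifier aside and hold the inspection probe in its guide sleeve

## Robot

A 7-joint arm with a two-finger parallel gripper is mounted at the origin on the work surface. World frame = base frame: x ahead of the robot, y to its left, z up, the work surface at z = 0. Lengths are in m, angles in rad, forces in N, time in s.
With the tool pointing down it reaches from about 0.35 to 0.9 m from the base axis. Payload 7.2 kg.
Tool frame: the origin (TCP) lies at the very end of the fingers, on their centre line; the grasp point (between the pads) lies 19 mm behind it (arm.hold_point_z is the distance from the TCP to the grasp point, in m); z points along the fingers, x is the direction in which the jaws open and shut, and the axes are right-handed (so a half turn about z gives the same grasp; the last joint's range is limited). The gripper opens to 88 mm and grips with 3 to 60 N. Pads are 20 mm wide; open, the fingers measure 115 mm over their backs; the gripper's body (75 mm by 178 mm) begins 61 mm behind the grasp point.
Start: joints at [1.238, 0.411, -0.013, 1.596, 0.006, 1.134, -0.082], TCP at [0.164, -0.603, 0.187] pointing down, gripper open.
Joint ranges: [-2.95, 2.95], [-0.29, 1.99], [-1.47, 1.44], [0.14, 2.54], [-1.03, 4.17], [0.13, 1.85], [-2.86, 2.86]. Speed limits (rad/s): [2.39, 2.39, 3.01, 3.01, 3.14, 3.14, 3.14].

## Interface

Orientations are given as [roll, pitch, yaw] about the fixed x, y, z axes, in that order (R = Rz(yaw) Ry(pitch) Rx(roll)).
In Python, from workcell import arm, optics gives the robot as it stands. The module is installed in compiled form; this text tells all that it offers.
- The arm moves only by the shell command python3 -m inch 'ROWS'. ROWS is JSON, a list of rows, each a list of 5 numbers: the opening, from 0 (shut) to 1 (fully open), then the shift along the world's x, y, z in m, then the turn about the world's z in rad. In form: [[claw, tx, ty, tz, spin], ...]. A call has 1 to 20 rows; each row shifts and turns the commanded pose from where the row before left it; what a row does not reach is not made up. A row lasts 1/8 s, in which the tool goes at most 62.5 mm and 10.7 degrees, less where a joint would pass 70% of its speed; a pose out of reach is approached as far as the arm can. A call with a gripper value outside its range is refused whole. The fingers move at their own pace and stop on an object; the grip force is fixed at half the most. Time passes only in rows, so rows that do not move let the fingers close. It gives the time, the measured TCP pose, the force and the opening at its end, in the units of the state.
- arm.sense(): the state, without advancing time (a new reading comes with each control period).
- optics.camera(name): name is "scene" or "side" or "wrist"; returns a dict with "frame" (384x512x3 uint8, red, green, blue), "camera_matrix" (3x3 intrinsics, pixels), "R" (3x3) and "t" (3): a world point X has camera coordinates R X + t. Camera axes: x right, y down, z forward; pixel columns grow to the right and rows downward; lengths in m; the calibration is good to about 2 mm. A picture is of the moment at which its call begins. There is no depth.
- arm.job_done(): hands the job in, once; it reports no verdict.
Trained networks look in the newest picture that a camera, given by its name, has taken for a name from the list of things; names that differ only in an ending like _2 or _b are one class to them, and where a whole thing is asked for, a point or a joint stands for the part that bears it (a point fixed in the world has none). Each returns a list of dicts, best first, with "score" (0 to 1); they miss things now and then, are a little off and sometimes report something else, mostly with a low value. They report only what shows in the picture. A call takes as long as a camera call.
- optics.silhouettes(camera, target): "mask" (384x512 bool, what is visible of it).
- optics.landmark_of(camera, target): "location" ([x, y, z] in m, in world coordinates, good to about 4 mm: a listed point, or the origin of a listed thing).
The state is a dict: "t": time; "joints": joint angles; "qd": joint speeds; "tau": joint torques, N m; "eef_pos": TCP position; "orientation": TCP orientation; "ft_force": force on the tool from outside, world axes, zero at the start; "moment": the same for the moment, N m; "width": finger opening in m.
Only numpy, scipy, OpenCV 4.12 (cv2) and the standard library are available. Lean on these libraries where they do the work, as an engineer would, in place of code of your own. Each camera call takes 0.05 s, during which the arm holds its last target. There are 200 camera calls.

## Task

First take the bench magnifier by its upright grip, swing it off the inspection stand until the lens is centred over the white round dish of stones, and let go of it there. Then lift the inspection probe out of its wooden block and lower its thin stem from above through the stand's guide sleeve, never touching the stand with the probe, until the tip is about 25 mm below the sleeve's lower end. Finish holding the probe there in the gripper, still, upright and centred in the bore, leaving the jar, the steel bench block and the hammer alone.

Things in the scene. Friction and masses are not known exactly. Their poses are not given: they have to be found in the camera images.
- magnifier (a joint): Swing angle (rad) of the magnifier's arm about its upright hinge post, which is fixed to the bench. Grows counter-clockwise seen from above; at 0 the arm points straight to -x; stops at -1.6 and 0.9. Stiff: it stays where it is left; about 2 to 3 N at the grip moves it.
- mag_hinge (a point): On the vertical hinge axis of the magnifier, 205 mm above the bench; the steel post (22 mm diameter, 36 mm at the black hinge head, whose top is at 217 mm) stands on a round foot of 110 mm diameter.
- lens_center (a point): Centre of the magnifier's round lens, 200 mm from the hinge axis, 205 mm above the bench; the black frame around it is 124 mm in diameter and spans heights 198 to 212 mm. At the start it hangs over the inspection stand.
- mag_grip (a point): Middle of the upright black grip of the magnifier: a round post of 16 mm diameter, on the outer rim of the lens frame 256 mm from the hinge axis. Its top is at 258 mm above the bench; the point is at 236 mm, 24 mm above the frame's top.
- dish_center (a point): Centre of the rim of the white round dish holding small stones: 96 mm in diameter, 14 mm high, fixed to the bench. Its centre is also 200 mm from the magnifier's hinge axis, so the lens can hang exactly over it.
- probe_handle (a point): Centre (half-way up) of the handle of the loose inspection probe, about 80 g: a square bar 24 by 24 mm and 80 mm tall; x and y are square to its faces, z points up. A straight steel stem, 8 mm in diameter and 90 mm long, goes down from the middle of its underside, so the stem's tip is 130 mm below this point. At the start it stands upright in the wooden block, the handle's underside resting on the block's top.
- probe_tip (a point): Lower end of the probe's steel stem, on its axis; z points up along the stem to the handle.
- rack: Plain wooden block, 70 by 70 mm and 100 mm tall, fixed to the bench, with an upright hole of 15 mm diameter in the middle of its top that carries the probe. The origin is the centre of its underside.
- guide (a point): Centre of the upper mouth of the guide sleeve of the inspection stand, 115 mm above the bench. The sleeve is a vertical aluminium tube: bore 20 mm, outside 34 mm, 30 mm long (its lower end is at 85 mm). z points up along the bore. It is held by a 16 mm post on one side (along this point's -y, 37 mm away, top at 115 mm) on a fixed round foot of 100 mm diameter; a small ring on a cork cushion lies below the bore, its top 36 mm above the bench.
- jar: Bystander: glass jar with a red lid, 60 mm in diameter, 75 mm tall. Origin at the centre of its underside.
- bench_block: Bystander: flat polished steel block, 60 by 60 by 22 mm. Origin at the centre of its underside.
- hammer: Bystander: small hammer about 200 mm long lying on the bench.

How it is judged:
On the way, in this order (a step that is already met when the one before it is completed fails the run):
1. the lens hangs over the dish and the magnifier is let go (horizontal distance between lens_center and dish_center below 0.025 m and contact force between the fingers and magnifier below 0.1 N), for 0.3 s.
2. the probe is lifted clear of the wooden block by the gripper (height (world z) of probe_tip above 0.105 m and contact force between the fingers and probe above 1 N), for 0.2 s.
3. the stem's tip enters the guide bore from above (horizontal distance between probe_tip and guide below 0.006 m and z of probe_tip in the frame of guide between -0.03 and 0 m), for 0.05 s.
At the end, for the whole second after the job is handed in: Lens within 25 mm (horizontally) of the dish's centre, magnifier released; only the gripper holds the probe, still, upright within 4 degrees, tip within 4 mm of the bore's axis and 15 to 37 mm below the sleeve's lower end, handle centre within 10 mm of that axis, stand untouched (all of step 1 and horizontal distance between probe_tip and guide below 0.004 m and horizontal distance between probe_handle and guide below 0.01 m and angle between probe_tip's own z axis and vertical below 0.07 rad and z of probe_tip in the frame of guide between -0.067 and -0.045 m and linear speed of probe below 0.02 m/s and contact force between the fingers and probe above 1 N and contact force between probe and stand below 0.05 N); the arm keeps its last pose, push and grip.
It fails at once if the probe touches the inspection stand (sleeve, post, ring or foot) (contact force between probe and stand above 0.2 N).
It fails at once if a bystander is moved by more than 15 mm (distance of any of jar, bench_block, hammer from where it was at the start of the episode above 0.015 m).
It also fails if it takes over 72 s, if anything falls off the work surface, if the arm or the gripper's body presses on something with over 40 N, if the wrist force passes 120 N, or if a joint passes its speed limit or range.

## Working session

There is one attempt and no reset: what is moved stays moved. The work goes in short steps, Python scripts to look and compute and a shell command to move; the robot and the scene stay as the last step left them, time stands still between calls to the robot, and variables do not carry over. Pictures are saved under pics/ and viewed, about 8 in all and at most 12, crops included, and the job is handed in when it is done.

```bash
mkdir -p pics; cat > h.py <<'E'
import numpy as np, cv2
from workcell import arm, optics
def look(cam,names):
    c=optics.camera(cam)
    for n in names:
        r=optics.landmark_of(cam,n)
        print(cam,n,[(np.round(d['location'],4).tolist(),round(d['score'],2)) for d in r[:2]])
    return c
E
python3 - <<'E'
from h import *
s=arm.sense();print(s['t'],s['eef_pos'],s['orientation'],s['width'],arm.hold_point_z)
N=['mag_hinge','lens_center','mag_grip','dish_center','probe_handle','rack','guide','jar','bench_block','hammer']
a=look('scene',N)['frame'];b=look('side',N)['frame']
cv2.imwrite('pics/a.png',cv2.cvtColor(a,4));cv2.imwrite('pics/b.png',cv2.cvtColor(b,4))
print(arm.sense()['t'])
E
```

```text
0.0 [ 0.1633874  -0.60268097  0.18592455] [ 3.14148955e+00  1.57235138e-03 -1.30598438e+00] 0.08782360768218647 0.0187
scene mag_hinge [([0.7533, -0.0512, 0.2071], 0.77)]
scene lens_center []
scene mag_grip [([0.4995, -0.118, 0.2331], 0.9)]
scene dish_center [([0.6495, 0.121, 0.0141], 0.73)]
scene probe_handle [([0.4409, 0.3114, 0.1407], 0.78)]
scene rack [([0.442, 0.3119, -0.0031], 0.81)]
scene guide [([0.5577, -0.1242, 0.1164], 0.71)]
scene jar [([0.4198, -0.3238, -0.0016], 0.59), ([0.7486, -0.0545, 0.2074], 0.54)]
scene bench_block [([0.409, -0.004, 0.0004], 0.86)]
scene hammer [([0.6995, -0.3526, 0.0], 0.77)]
side mag_hinge [([0.7535, -0.0526, 0.209], 0.92)]
side lens_center [([0.5573, -0.1021, 0.2066], 0.72)]
side mag_grip [([0.4993, -0.1159, 0.2352], 0.74)]
side dish_center [([0.6532, 0.1209, 0.0108], 0.84), ([0.4388, 0.315, 0.0016], 0.16)]
side probe_handle [([0.4421, 0.3113, 0.1387], 0.56)]
side rack [([0.4399, 0.3154, 0.0012], 0.82)]
side guide [([0.5585, -0.123, 0.1127], 0.74), ([0.7035, -0.3573, -0.0007], 0.2)]
side jar [([0.4262, -0.318, -0.0032], 0.89)]
side bench_block [([0.4081, -0.0015, 0.0009], 0.89)]
side hammer [([0.7028, -0.3562, -0.0006], 0.97)]
1.1
```

View pics/a.png

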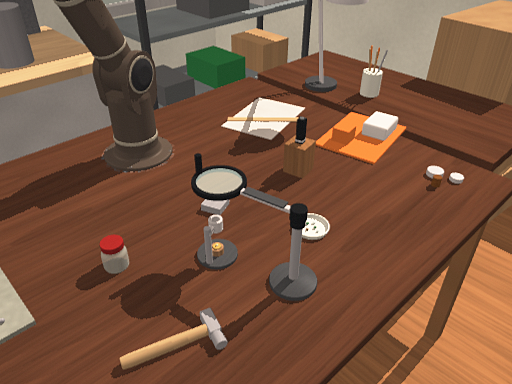

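View pics/b.png

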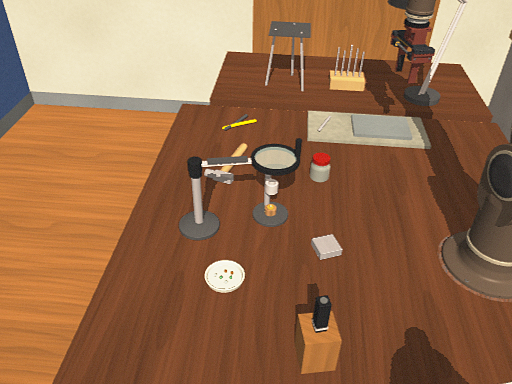

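The scene view shows the magnifier grip at about (198,160), its hinge head at (298,215), the dish at (312,227), and the probe in its block at (301,130). In the side view the lens hangs over the sleeve, at about (275,160). The measurements agree: hinge–dish is 0.2008 m and hinge–grip is 0.26 m. The swing goes from +0.25 to −1.04 rad.

```bash
python3 -m inch '[[1,0,0,0.05,0.18],[1,0,0,0.05,0.18],[1,0.02,0.03,0.03,0.18],[1,0.02,0.03,0,0.18],[1,0.02,0.03,0,0.18],[1,0.02,0.03,0,0.18],[1,0.02,0.03,0,0.18],[1,0.02,0.03,0,0.18],[1,0.02,0.03,0,0.18],[1,0.02,0.03,0,0.18],[1,0.02,0.03,0,0.18],[1,0.02,0.03,0,0.18],[1,0.02,0.03,0,0.18],[1,0.02,0.03,0,0.18],[1,0.02,0.03,0,0.18],[1,0.02,0.03,0,0.18],[1,0.02,0.03,0,0.18],[1,0.02,0.03,0,0.06],[1,0.016,0.006,0,0],[1,0,0,0,0]]'
```

```text
t: 3.6
eef_pos: [0.5001, -0.1176, 0.3164]
orientation: [-3.141, -0.001, 1.813]
ft_force: [0.3, -0.5, -0.5]
width: 0.0878
```

```bash
python3 -m inch '[[1,0,0,-0.03,0],[1,0,0,-0.03,0],[1,0,0,-0.02,0],[1,0,0,-0.012,0],[1,0,0,0,0],[0,0,0,0,0],[0,0,0,0,0],[0,0,0,0,0],[0,0,0,0,0],[0,0,0,0,0]]'
python3 - <<'E'
import numpy as np
h=np.array([.7534,-.052])
p=None
for q in np.linspace(.25,-1.038,16):
    n=h+.256*np.array([-np.cos(q),-np.sin(q)])
    if p is not None: print(np.round(n-p,4))
    p=n
print(p,1.288/15)
E
```

```text
t: 4.85
eef_pos: [0.4996, -0.1172, 0.2248]
orientation: [3.142, 0.0, 1.814]
ft_force: [0.8, 0.6, -0.1]
width: 0.0412
[-0.0045  0.0215]
[-0.0027  0.0218]
[-0.0008  0.022 ]
[0.0011 0.0219]
[0.003  0.0218]
[0.0048 0.0214]
[0.0067 0.0209]
[0.0084 0.0203]
[0.0101 0.0195]
[0.0118 0.0186]
[0.0133 0.0175]
[0.0148 0.0163]
[0.0161 0.0149]
[0.0173 0.0135]
[0.0184 0.012 ]
[0.62336632 0.16851586] 0.08586666666666667
```

Still closing, so I'll let it finish.

```bash
python3 -m inch '[[0,0,0,0,0],[0,0,0,0,0],[0,0,0,0,0],[0,0,0,0,0],[0,0,0,0,0]]'
```

```text
t: 5.48
eef_pos: [0.4996, -0.1172, 0.2247]
orientation: [-3.142, -0.0, 1.814]
ft_force: [0.4, -0.6, -0.4]
width: 0.0006
```

```bash
python3 - <<'E'
from h import *
fs=[]
for c in('scene','side','wrist'):
    f=look(c,['mag_grip','lens_center'])
    fr=f['frame']
    if c!='wrist':
        p=f['camera_matrix']@(f['R']@np.array([.5,-.117,.225])+f['t']);u,v=(p[:2]/p[2]).astype(int)
        u=min(max(u,90),421);v=min(max(v,75),308); fr=cv2.resize(fr[v-75:v+75,u-90:u+90],(400,333))
    else: fr=cv2.resize(fr,(400,300))
    fs.append(cv2.copyMakeBorder(fr,0,333-fr.shape[0],0,0,0))
cv2.imwrite('pics/c.png',cv2.cvtColor(cv2.resize(np.hstack(fs),(800,222)),4))
E
```

```text
scene mag_grip [([0.4986, -0.117, 0.2325], 0.83), ([0.4426, 0.3121, 0.1395], 0.68)]
scene lens_center [([0.5557, -0.1033, 0.2043], 0.7)]
side mag_grip [([0.4977, -0.1134, 0.2362], 0.72), ([0.5623, -0.1196, 0.1128], 0.59)]
side lens_center [([0.5593, -0.1039, 0.2063], 0.91)]
wrist mag_grip [([0.494, -0.117, 0.2327], 0.63)]
wrist lens_center []
```

View pics/c.png

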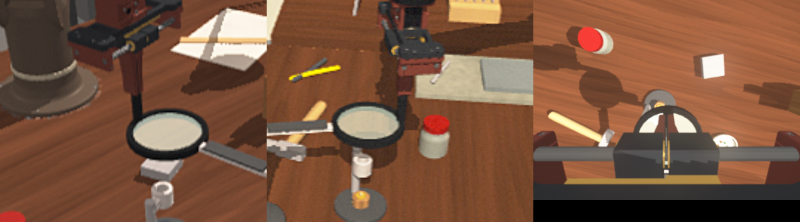

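The fingers shut at about (135,90) in the scene crop, right next to the grip, but the width reads 0. I need a closer look with the expected points projected onto the picture.

```bash
python3 - <<'E'
from h import *
fs=[]
s=arm.sense();print(s['width'],s['eef_pos'])
for c in('scene','side','wrist'):
    f=optics.camera(c);fr=f['frame'].copy()
    def P(X):
        p=f['camera_matrix']@(f['R']@np.array(X)+f['t']);return p[:2]/p[2]
    u,v=P([.5,-.117,.235]).astype(int)
    print(c,'tcp',P([.4996,-.1172,.2248]),'grip top/bot',P([.506,-.117,.258]),P([.506,-.117,.212]))
    w,h=(60,45) if c!='wrist' else (140,105)
    u=min(max(u,w),511-w);v=min(max(v,h),383-h);print(u-w,v-h)
    fs.append(cv2.resize(fr[v-h:v+h,u-w:u+w],(400,300),interpolation=cv2.INTER_CUBIC))
fs.append(fs[0]*0)
im=np.vstack([np.hstack(fs[:2]),np.hstack(fs[2:])])
im=np.clip(im.astype(float)*1.6+20,0,255).astype('uint8')
cv2.imwrite('pics/d.png',cv2.cvtColor(im,4))
E
```

```text
0.00042311128164808674 [ 0.49957318 -0.11721795  0.22475522]
scene tcp [196.65441682 167.05441168] grip top/bot [197.44887253 155.46921201] [198.8552234  172.89381341]
136 118
side tcp [297.82638365 150.1070313 ] grip top/bot [296.24112919 138.56338223] [294.88635336 154.27064221]
237 101
wrist tcp [254.97817464 215.94103955] grip top/bot [253.0465799  242.03871968] [253.3761192  217.45394203]
115 116
```

View pics/d.png

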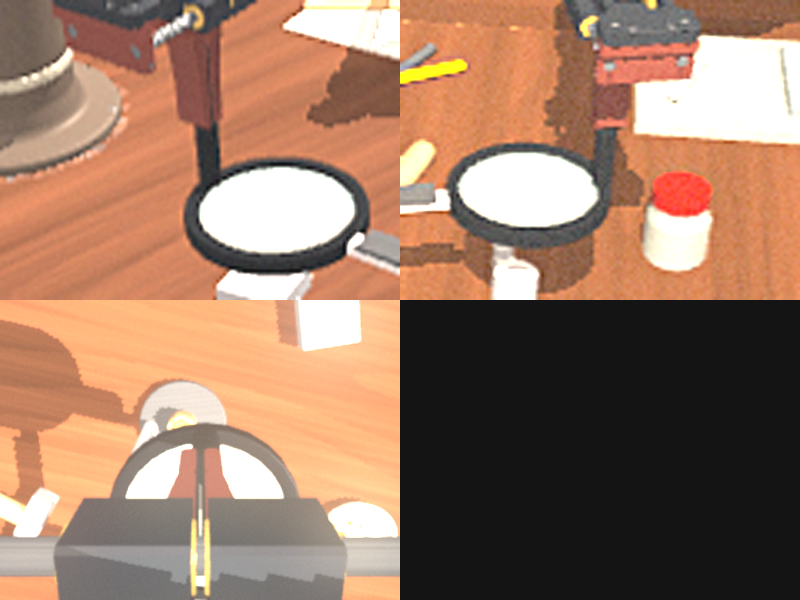

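In both views the fingers seem to end at the grip's top, at about (205,122) and (610,125), although the TCP reads 33 mm lower. I'll open, rise and compare again in free air.

```bash
python3 -m inch '[[1,0,0,0,0],[1,0,0,0,0],[1,0,0,0,0],[1,0,0,0,0],[1,0,0,0,0],[1,0,0,0.04,0],[1,0,0,0.04,0],[1,0,0,0,0]]'
python3 - <<'E'
from h import *
fs=[]
s=arm.sense();e=s['eef_pos'];print(s['width'],e)
for c in('scene','side'):
    f=optics.camera(c);fr=f['frame'].copy()
    def P(X):
        p=f['camera_matrix']@(f['R']@np.array(X)+f['t']);return p[:2]/p[2]
    u,v=P([.5,-.117,.275]).astype(int)
    w,h=(60,90)
    u=min(max(u,w),511-w);v=min(max(v,h),383-h)
    for Y in (e,e+[0,0,.033]):
        q=((P(Y)-[u-w,v-h])/.3).round(0); print(c,q)
    fs.append(cv2.resize(fr[v-h:v+h,u-w:u+w],(400,600),interpolation=cv2.INTER_CUBIC))
im=np.hstack(fs)
im=np.clip(im.astype(float)*1.6+20,0,255).astype('uint8')
cv2.imwrite('pics/e.png',cv2.cvtColor(im,4))
E
```

```text
t: 7.08
eef_pos: [0.5011, -0.1171, 0.3075]
orientation: [3.137, 0.003, 1.814]
ft_force: [-0.2, -0.5, -1.2]
width: 0.0768
0.07678718045257375 [ 0.50113686 -0.11714252  0.30753163]
scene [198. 259.]
scene [194. 213.]
side [203. 263.]
side [206. 221.]
```

View pics/e.png

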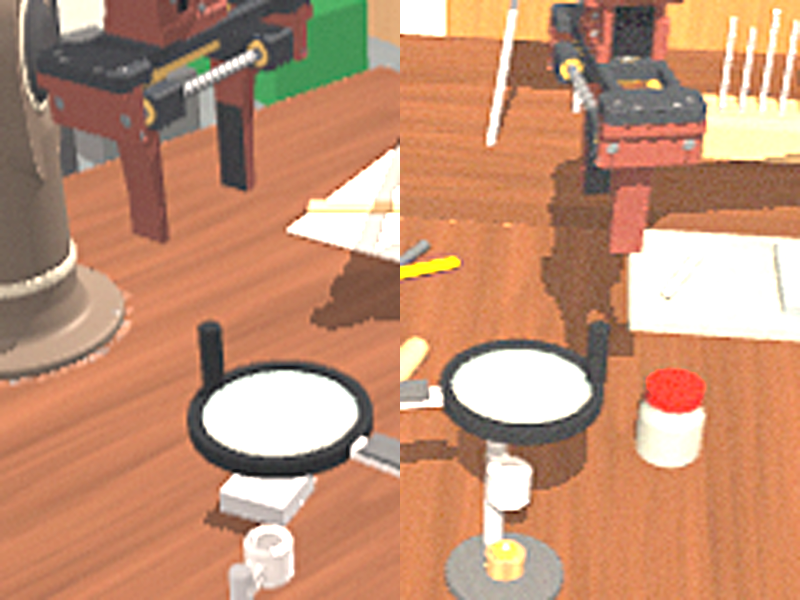

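In free air the fingertips' midpoints, at (193,213) and (611,221), match reported TCP + 33 mm in both views. So the real finger ends sit about 33 mm above the reported TCP, and I'll use that offset from here. The grip is also about 5 mm further in +x.

```bash
python3 -m inch '[[1,0.005,0,-0.03,0],[1,0,0,-0.03,0],[1,0,0,-0.03,0],[1,0,0,-0.015,0],[1,0,0,-0.01,0],[0,0,0,0,0],[0,0,0,0,0],[0,0,0,0,0],[0,0,0,0,0],[0,0,0,0,0],[0,0,0,0,0],[0,0,0,0,0],[0,0,0,0,0],[0,0,0,0,0]]'
```

```text
t: 8.93
eef_pos: [0.5044, -0.1169, 0.1897]
orientation: [-3.141, -0.0, 1.814]
ft_force: [-3.0, 1.9, 1.9]
width: 0.0152
```

Gripped (15–16 mm). Now the swing along the arc.

```bash
python3 -m inch '[[0,-0.0045,0.0215,0,-0.086],[0,-0.0027,0.0218,0,-0.086],[0,-0.0008,0.022,0,-0.086],[0,0.0011,0.0219,0,-0.086],[0,0.003,0.0218,0,-0.086],[0,0.0048,0.0214,0,-0.086],[0,0.0067,0.0209,0,-0.086],[0,0.0084,0.0203,0,-0.086]]'
```

```text
t: 9.93
eef_pos: [0.5205, 0.0542, 0.1898]
orientation: [3.141, 0.001, 1.123]
ft_force: [-0.1, -2.2, 0.5]
width: 0.015
```

```bash
python3 -m inch '[[0,0.0101,0.0195,0,-0.086],[0,0.0118,0.0186,0,-0.086],[0,0.0133,0.0175,0,-0.086],[0,0.0148,0.0163,0,-0.086],[0,0.0161,0.0149,0,-0.086],[0,0.0173,0.0135,0,-0.086],[0,0.0184,0.012,0,-0.086],[0,0,0,0,0],[0,0,0,0,0]]'
python3 - <<'E'
from h import *
N=['mag_grip','lens_center','dish_center','mag_hinge']
look('scene',N);look('side',N)
E
```

```text
t: 11.05
eef_pos: [0.623, 0.1655, 0.1898]
orientation: [3.14, -0.001, 0.524]
ft_force: [3.9, -3.7, 0.7]
width: 0.0152
scene mag_grip [([0.6178, 0.1656, 0.2347], 0.6)]
scene lens_center [([0.6493, 0.1163, 0.2055], 0.79)]
scene dish_center [([0.6504, 0.1213, 0.0103], 0.76)]
scene mag_hinge [([0.7506, -0.0557, 0.2028], 0.69)]
side mag_grip [([0.6202, 0.1663, 0.2373], 0.83)]
side lens_center [([0.6511, 0.118, 0.2064], 0.95)]
side dish_center [([0.6523, 0.121, 0.0134], 0.73)]
side mag_hinge [([0.7503, -0.0511, 0.2083], 0.84), ([0.4394, 0.3092, 0.1379], 0.27)]
```

Lens is within about 4 mm of the dish centre, so I'll release, rise and move over the probe.

```bash
python3 -m inch '[[1,0,0,0,0],[1,0,0,0,0],[1,0,0,0,0],[1,0,0,0,0],[1,0,0,0,0],[1,0,0,0.05,0],[1,0,0,0.05,0],[1,0,0,0.01,0],[1,-0.03,0.025,0,0],[1,-0.03,0.025,0,0],[1,-0.03,0.025,0,0],[1,-0.03,0.025,0,0],[1,-0.03,0.025,0,0],[1,-0.02,0.02,0,0],[1,0,0,0,0],[1,0,0,0,0]]'
python3 - <<'E'
from h import *
N=['probe_handle','guide','rack','lens_center']
fs=[]
for c in('scene','side','wrist'):
    f=look(c,N)
    if c=='side': continue
    fr=f['frame'];p=f['camera_matrix']@(f['R']@np.array([.441,.312,.18])+f['t']);print(p[:2]/p[2])
    if c=='scene': fr=cv2.resize(fr[80:230,200:400],(400,300),interpolation=2)
    else: fr=cv2.resize(fr,(400,300))
    fs.append(fr)
im=np.clip(np.hstack(fs).astype(float)*1.6+20,0,255).astype('uint8')
cv2.imwrite('pics/f.png',cv2.cvtColor(im,4))
E
```

```text
t: 13.55
eef_pos: [0.453, 0.3107, 0.2992]
orientation: [3.141, 0.001, 0.523]
ft_force: [-0.6, -0.7, -0.1]
width: 0.0877
scene probe_handle [([0.4433, 0.315, 0.1393], 0.6)]
scene guide [([0.5589, -0.1201, 0.117], 0.89)]
scene rack [([0.4409, 0.3156, -0.0008], 0.66)]
scene lens_center [([0.6501, 0.1189, 0.2054], 0.78)]
[301.64314528 117.91141651]
side probe_handle [([0.4422, 0.3096, 0.137], 0.74), ([0.7515, -0.0518, 0.2054], 0.53)]
side guide [([0.561, -0.1213, 0.1141], 0.71)]
side rack [([0.4368, 0.3125, 0.0008], 0.68), ([0.5597, -0.1187, 0.1133], 0.43)]
side lens_center [([0.6491, 0.1175, 0.2081], 0.62)]
wrist probe_handle [([0.4423, 0.3124, 0.1414], 0.6)]
wrist guide []
wrist rack [([0.4405, 0.3115, 0.0025], 0.77)]
wrist lens_center []
[246.88500938 176.07034498]
```

View pics/f.png

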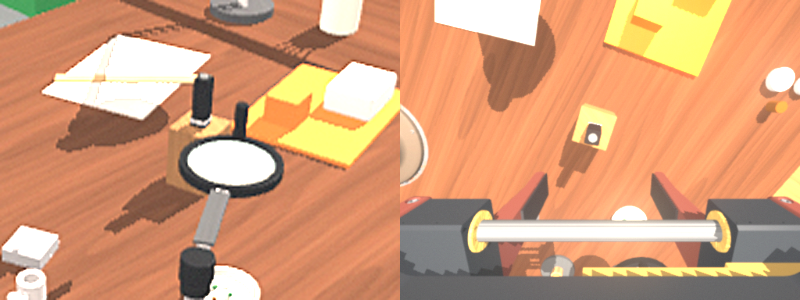

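The wrist view shows the probe (dark with a white disc) at about (594,135) on the bright block top, standing slightly turned. Next I'll get the handle's yaw from a wrist crop.

```bash
python3 - <<'E'
from h import *
f=optics.camera('wrist');fr=f['frame'];K,R,t=f['camera_matrix'],f['R'],f['t']
def back(uv,z):
    d=R.T@np.linalg.solve(K,[*uv,1]);o=-R.T@t;return o+d*(z-o[2])/d[2]
def P(X): p=K@(R@np.array(X)+t);return p[:2]/p[2]
print('cam',-R.T@t)
# rectify: top view at plane z=0.1 and z=.18, 0.5mm/px, image right=+x, up=+y
out=[]
for z in(.1,.18):
    S=300;c=np.array([.441,.312]);w=.06
    dst=np.float32([[0,0],[S,0],[S,S],[0,S]])
    src=np.float32([P([c[0]+a*w,c[1]+b*w,z]) for a,b in((-1,1),(1,1),(1,-1),(-1,-1))])
    out.append(cv2.warpPerspective(fr,cv2.getPerspectiveTransform(src,dst),(S,S),flags=2))
u,v=P([.441,.312,.14]).astype(int)
out.append(cv2.resize(fr[v-30:v+30,u-20:u+20],(200,300),interpolation=2))
im=np.hstack(out);im=np.clip(im.astype(float)*1.8+20,0,255).astype('uint8')
cv2.imwrite('pics/g.png',cv2.cvtColor(im,4))
for n in('rack','probe_handle'):
    m=optics.silhouettes('wrist',n)
    if m:
        q=np.argwhere(m[0]['mask'])[:,::-1].astype(np.float32);r=cv2.minAreaRect(q);b=cv2.boxPoints(r)
        z=.1 if n=='rack' else .18
        print(n,m[0]['score'],r,[np.round(back(x,z),3)[:2].tolist() for x in b])
E
```

```text
cam [0.41463967 0.37712796 0.49755697]
rack 0.89 ((248.38499450683594, 162.3023223876953), (47.49941635131836, 50.66151428222656), 17.818889617919922) [[0.412, 0.269], [0.397, 0.345], [0.466, 0.36], [0.483, 0.284]]
probe_handle 0.67 ((246.9117889404297, 171.35293579101562), (20.372989654541016, 28.861740112304688), 14.03624439239502) [[0.431, 0.296], [0.422, 0.331], [0.445, 0.338], [0.455, 0.303]]
```

View pics/g.png

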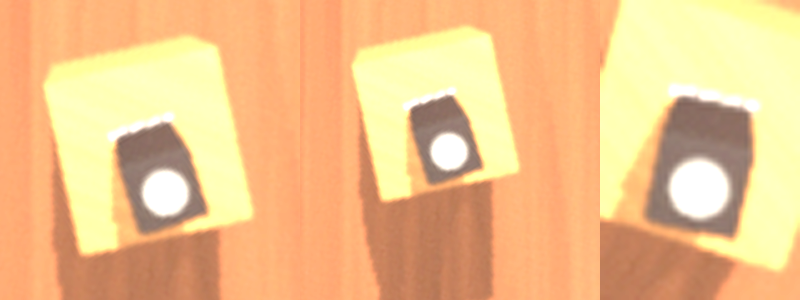

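The handle is turned by about 16° (0.28 rad) and its top centre is at about (0.4407, 0.3117), as expected. Next: align, descend (reported z 0.087, true tip 0.12) and grip.

```bash
python3 -m inch '[[1,-0.012,0.001,0,-0.12],[1,0,0,0,-0.12],[1,0,0,-0.04,0],[1,0,0,-0.04,0],[1,0,0,-0.04,0],[1,0,0,-0.04,0],[1,0,0,-0.03,0],[1,0,0,-0.022,0],[1,0,0,0,0],[0,0,0,0,0],[0,0,0,0,0],[0,0,0,0,0],[0,0,0,0,0],[0,0,0,0,0],[0,0,0,0,0],[0,0,0,0,0],[0,0,0,0,0],[0,0,0,0,0]]'
```

```text
t: 16.7
eef_pos: [0.4403, 0.3127, 0.0877]
orientation: [3.142, 0.0, 0.284]
ft_force: [0.5, 0.2, 0.0]
width: 0.024
```

```bash
python3 -m inch '[[0,0,0,0.02,0],[0,0,0,0.02,0],[0,0,0,0.03,0],[0,0,0,0.04,0],[0,0,0,0.04,0],[0,0,0,0.04,0],[0,0,0,0.02,0],[0,0,-0.03,0,0],[0,0,-0.04,0,0],[0,0,-0.04,0,0],[0,0.01,-0.04,0,0],[0,0.01,-0.04,0,0],[0,0.02,-0.04,0,0],[0,0.02,-0.04,0,0],[0,0.02,-0.04,0,0],[0,0.02,-0.04,0,0],[0,0.02,-0.04,0,0],[0,0,-0.03,0,0],[0,0,-0.015,0,0],[0,0,0,0,0]]'
python3 - <<'E'
from h import *
N=['probe_handle','probe_tip','guide','lens_center']
for i in range(2):
  for c in('scene','side'): look(c,N)
f=look('wrist',N)
E
```

```text
t: 19.2
eef_pos: [0.5601, -0.1228, 0.2976]
orientation: [-3.141, 0.0, 0.283]
ft_force: [1.3, -0.4, -1.0]
width: 0.0239
scene probe_handle [([0.5587, -0.1246, 0.1194], 0.51)]
scene probe_tip [([0.557, -0.1235, 0.2186], 0.75)]
scene guide [([0.5572, -0.1228, 0.1185], 0.89)]
scene lens_center [([0.6535, 0.116, 0.2041], 0.76)]
side probe_handle [([0.5612, -0.1237, 0.35], 0.83)]
side probe_tip [([0.5574, -0.1254, 0.2227], 0.88), ([0.5614, -0.1254, 0.115], 0.29)]
side guide [([0.5605, -0.1239, 0.1126], 0.7)]
side lens_center []
scene probe_handle [([0.5616, -0.1237, 0.3527], 0.92)]
scene probe_tip [([0.5594, -0.1271, 0.219], 0.96)]
scene guide [([0.5596, -0.1245, 0.1209], 0.59)]
scene lens_center [([0.6505, 0.1195, 0.2013], 0.92), ([0.7024, -0.3536, -0.0011], 0.28)]
side probe_handle [([0.5602, -0.1243, 0.3469], 0.91)]
side probe_tip []
side guide [([0.5584, -0.122, 0.1137], 0.94), ([0.7009, -0.3563, 0.0004], 0.35)]
side lens_center [([0.6494, 0.1158, 0.2017], 0.82), ([0.6226, 0.1645, 0.2337], 0.53)]
wrist probe_handle [([0.5601, -0.1262, 0.3499], 0.89)]
wrist probe_tip [([0.5595, -0.1204, 0.2164], 0.94)]
wrist guide [([0.5603, -0.1196, 0.1141], 0.75), ([0.748, -0.0548, 0.2029], 0.51)]
wrist lens_center [([0.4249, -0.322, -0.001], 0.53)]
```

The probe is held upright, with handle z at 0.35 and tip z at 0.22 as expected, and lies within about 2 mm of the guide axis. I'll lower it to just above the mouth and check closely.

```bash
python3 -m inch '[[0,0,0.001,-0.02,0],[0,0,0,-0.03,0],[0,0,0,-0.02,0],[0,0,0,-0.01,0],[0,0,0,0,0],[0,0,0,0,0]]'
python3 - <<'E'
from h import *
fs=[]
for c in('scene','side'):
    f=look(c,['probe_tip','guide','probe_handle'])
    def P(X):
        p=f['camera_matrix']@(f['R']@np.array(X)+f['t']);return p[:2]/p[2]
    u,v=P([.559,-.1225,.16]).astype(int);w,h=40,60
    print(c,[((P([.559,-.1225,z])-[u-w,v-h])*5).round(0).tolist() for z in(.115,.14,.23)],
     'per5mm', [((P([.559+a,-.1225+b,.115])-P([.559,-.1225,.115]))*5).round(1).tolist() for a,b in((.005,0),(0,.005))])
    fs.append(cv2.resize(f['frame'][v-h:v+h,u-w:u+w],(400,600),interpolation=2))
cv2.imwrite('pics/i.png',cv2.cvtColor(np.hstack(fs),4))
E
```

```text
t: 21.2
eef_pos: [0.5609, -0.1214, 0.2187]
orientation: [3.141, -0.001, 0.284]
ft_force: [0.6, -0.2, -0.4]
width: 0.0239
scene probe_tip [([0.562, -0.1242, 0.1419], 0.87), ([0.4083, -0.0055, 0.0014], 0.58)]
scene guide [([0.5607, -0.125, 0.1175], 0.74)]
scene probe_handle [([0.5616, -0.1228, 0.2695], 0.67)]
scene [[210.0, 380.0], [207.0, 337.0], [197.0, 174.0]] per5mm [[6.9, 5.0], [8.3, -4.7]]
side probe_tip [([0.5618, -0.1221, 0.1384], 0.93)]
side guide [([0.5629, -0.1223, 0.1122], 0.83)]
side probe_handle [([0.5626, -0.1235, 0.268], 0.71)]
side [[197.0, 372.0], [199.0, 334.0], [206.0, 188.0]] per5mm [[-9.4, -0.7], [-0.6, 5.6]]
```

View pics/i.png

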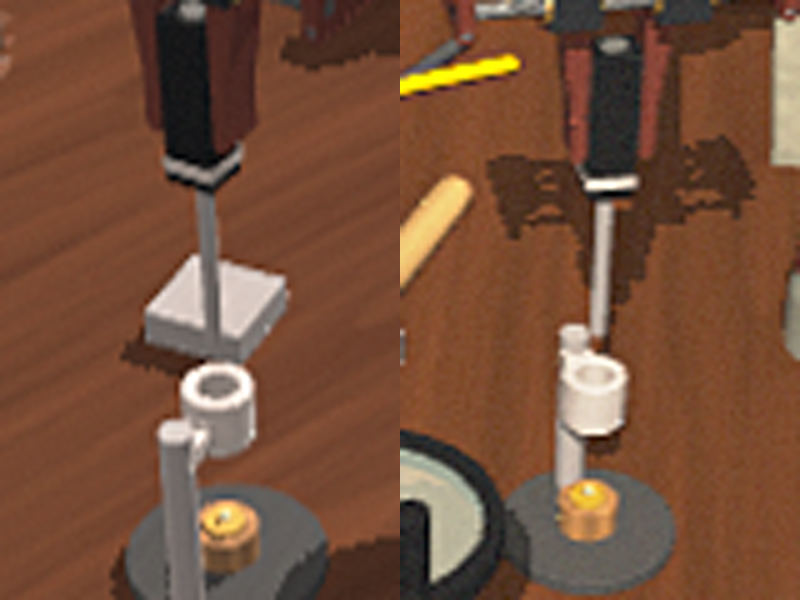

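Scene view: mouth centre at (218,382), and the stem axis extrapolates to about (215.6,382). Side view: mouth at (597,374), stem at (597,374). That leaves about 1.4 mm in y, so I'll correct +1 mm and enter.

```bash
python3 -m inch '[[0,0,0.001,0,0],[0,0,0,-0.01,0],[0,0,0,-0.01,0],[0,0,0,-0.01,0],[0,0,0,-0.01,0],[0,0,0,0,0],[0,0,0,0,0]]'
python3 - <<'E'
from h import *
fs=[]
for c in('scene','side'):
    f=look(c,['guide','probe_handle','lens_center'])
    def P(X):
        p=f['camera_matrix']@(f['R']@np.array(X)+f['t']);return p[:2]/p[2]
    u,v=P([.559,-.1225,.125]).astype(int);w,h=26,39
    fs.append(cv2.resize(f['frame'][v-h:v+h,u-w:u+w],(400,600),interpolation=2))
cv2.imwrite('pics/j.png',cv2.cvtColor(np.hstack(fs),4))
E
```

```text
t: 22.48
eef_pos: [0.5605, -0.1203, 0.1779]
orientation: [3.142, -0.0, 0.284]
ft_force: [-0.2, -1.0, -0.3]
width: 0.0238
scene guide [([0.5604, -0.1217, 0.1169], 0.66), ([0.4402, 0.3097, -0.0003], 0.56)]
scene probe_handle [([0.5632, -0.1187, 0.2305], 0.89)]
scene lens_center [([0.6529, 0.1191, 0.2045], 0.77)]
side guide [([0.5634, -0.1221, 0.1143], 0.63)]
side probe_handle [([0.5637, -0.1219, 0.2299], 0.68), ([0.6513, 0.1149, 0.2018], 0.2)]
side lens_center [([0.6485, 0.1191, 0.2095], 0.65)]
```

View pics/j.png

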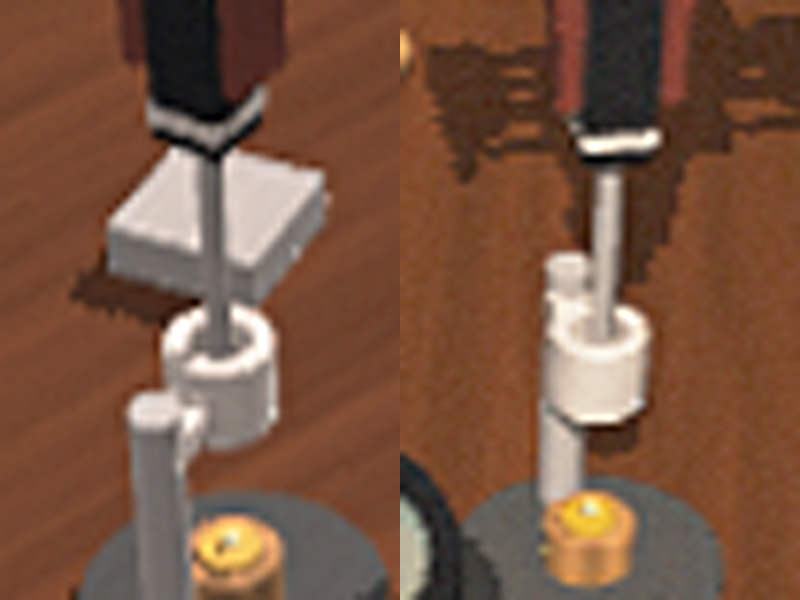

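The stem is inside the mouth. In the scene view the stem is at 219 and the bore centre at 220; in the side view, 603 and 600, so it is about 1 mm off in x. I'll correct that and go down the remaining 41 mm.

```bash
python3 -m inch '[[0,0.001,0,0,0],[0,0,0,-0.01,0],[0,0,0,-0.01,0],[0,0,0,-0.01,0],[0,0,0,-0.006,0],[0,0,0,-0.005,0],[0,0,0,0,0],[0,0,0,0,0],[0,0,0,0,0],[0,0,0,0,0]]'
python3 - <<'E'
from h import *
fs=[]
for c in('scene','side'):
    f=look(c,['guide','probe_handle','probe_tip','lens_center','dish_center'])
    def P(X):
        p=f['camera_matrix']@(f['R']@np.array(X)+f['t']);return p[:2]/p[2]
    u,v=P([.56,-.1225,.1]).astype(int);w,h=26,39
    print([((P([.56,-.1225,z])-[u-w,v-h])*7.69).round(0).tolist() for z in(.085,.06,.048,.036)])
    fs.append(cv2.resize(f['frame'][v-h:v+h,u-w:u+w],(400,600),interpolation=2))
cv2.imwrite('pics/k.png',cv2.cvtColor(np.hstack(fs),4))
E
```

```text
t: 24.12
eef_pos: [0.5615, -0.1203, 0.137]
orientation: [3.141, -0.0, 0.284]
ft_force: [-0.4, -0.2, -0.8]
width: 0.024
scene guide [([0.5596, -0.1233, 0.1161], 0.76)]
scene probe_handle [([0.5617, -0.1199, 0.1883], 0.95)]
scene probe_tip []
scene lens_center [([0.653, 0.1169, 0.2032], 0.96)]
scene dish_center [([0.6519, 0.121, 0.0104], 0.61)]
[[206.0, 338.0], [210.0, 400.0], [211.0, 429.0], [213.0, 457.0]]
side guide [([0.5601, -0.1231, 0.1163], 0.76)]
side probe_handle [([0.5642, -0.1245, 0.1894], 0.87)]
side probe_tip []
side lens_center [([0.6473, 0.1198, 0.2069], 0.89)]
side dish_center [([0.6524, 0.1245, 0.0096], 0.58)]
[[204.0, 340.0], [201.0, 395.0], [199.0, 422.0], [198.0, 447.0]]
```

View pics/k.png

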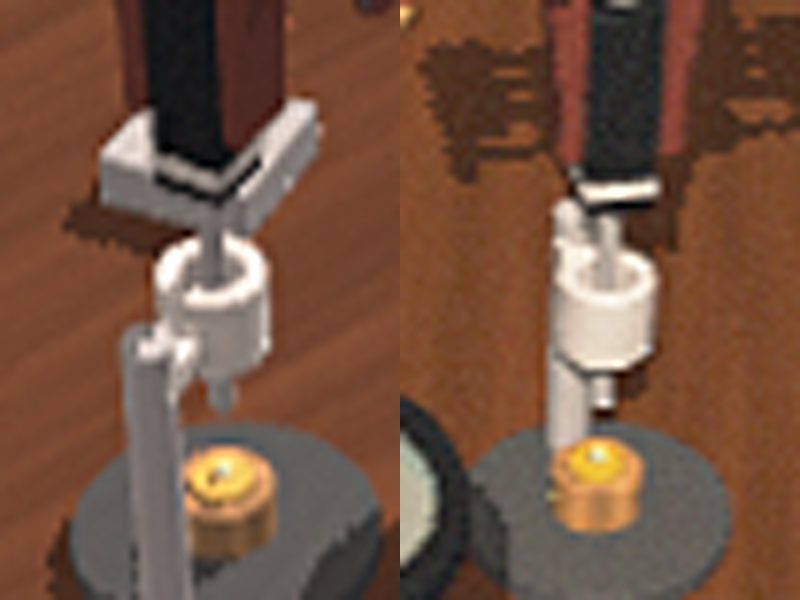

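Scene view: the stem is at 212 and the mouth centre at 213, with the tip at (222,405). Side view: the stem is at 607 and the mouth at 606, with the tip at (602,405). Both put the tip at z ≈ 0.058, about 26 mm below the sleeve, centred and with no contact force. Handing in.

```bash
python3 -c "
from workcell import arm
s=arm.sense();print(s['t'],s['width'],abs(s['qd']).max());print(arm.job_done())"
```

```text
24.725 0.024117596971221695 0.0015806919389768058
the job is handed in; nothing more can be done
None
```

I moved the magnifier over the dish and let go of it, then lifted the probe from its block and lowered it through the guide sleeve. I handed the job in at 24.7 s with the gripper holding the probe; no verdict was reported.

**Last checks:**
- **Lens:** the two views put it about 4 to 7 mm from the dish centre (limit 25 mm), with the gripper well away from it.
- **Probe:** the tip is at z ≈ 0.058–0.059 m, about 26 mm below the sleeve. In both pictures the stem lines up with the bore to about 1 mm. The wrist force was about 1 N or less, with no sign of touching the stand, and the joints were practically still. The jaws are at 24 mm on the handle.
- **Bystanders:** nothing was brought near the jar, steel block or hammer, but I did not measure their positions again at the end.

**Disagreements:**
- **First grasp missed:** the gripper closed on air at the magnifier grip. The cameras showed the real finger ends about 33 mm above the reported TCP, which disagrees with the tool description. I corrected for that from then on, and later heights agreed.
- **Handle estimates:** the final network estimates of the handle centre differed from the guide by 4 mm in both views, within the 10 mm limit. This is larger than the picture alignment suggests, but within the networks' stated error.

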